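# Turn the bar carousel to the packing tray and push the bar in

### The arm

A 6-joint arm with a two-finger parallel gripper is mounted at the origin on the work surface. World frame = base frame: x ahead of the robot, y to its left, z up, the work surface at z = 0. Lengths are in mm, angles in degrees, forces in N, time in s.
With the tool pointing down it reaches from about 300 to 850 mm from the base axis. Payload 4.2 kg.
Tool frame: the origin (TCP) lies on the centre line of the jaws, within the pads' length; the fingertips stand 14 mm ahead of it and the grasp point (between the pads) lies 5 mm behind it; x points along the fingers, y is the direction in which the jaws open and shut, and the axes are right-handed (so a half turn about x gives the same grasp; the last joint's range is limited). The gripper opens to 91 mm and grips with 3 to 60 N. Pads are 32 mm wide; open, the fingers measure 118 mm over their backs; the gripper's body (76 mm by 178 mm) begins 60 mm behind the grasp point.
Start: joints at [66.177, 18.312, 89.639, -0, 72.044, -1.146], TCP at [221.692, 530.56, 227.976] pointing down, gripper open.
Joint ranges: [-177.97, 177.97], [-48.28, 115.42], [12.27, 149.76], [-77.06, 257.06], [2.81, 150.46], [-146.56, 146.56]. Speed limits (degrees/s): [147.25, 147.25, 180, 180, 180, 180].

### API

Orientations are given as [roll, pitch, yaw] about the fixed x, y, z axes, in that order (R = Rz(yaw) Ry(pitch) Rx(roll)).
In Python, from workcell import readout, optics, env gives the robot as it stands.
- The arm moves only by the shell command python3 -m creep 'ROWS' [OPENING] [FORCE]. ROWS is JSON, a list of rows, each an object with "translation": the shift along the world's x, y, z in cm, a list of three; "delta_rot": the turn, a rotation vector about the world's x, y, z in rad, a list of three. In form: [{"translation": [dx, dy, dz], "delta_rot": [rx, ry, rz]}, ...]. A call has 1 to 5 rows; each row shifts and turns the commanded pose from where the row before left it; what a row does not reach is not made up. A row lasts 1/12 s, in which the tool goes at most 41.7 mm and 7.16 degrees, less where a joint would pass 70% of its speed; a pose out of reach is approached as far as the arm can. A call with a gripper value outside its range is refused whole. OPENING is the gripper's target within -1 to 1 (fully open at 1, half-way at 0, shut at -1), set as the call begins (- or left out, the last holds). The fingers move at their own pace and stop on an object; FORCE is the grip in N (left out, the last holds). Time passes only in rows, so rows that do not move let the fingers close. It gives the time, the measured TCP pose, the force and the opening at its end, in the units of the state.
- readout.state(): the state, without advancing time (a new reading comes with each control period).
- optics.grab_frame(name): name is "side" or "top"; returns (picture, depth): 384x512x3 uint8, red, green, blue; 384x512 float32, mm along the optical axis (not along the pixel's ray), 0 where there is no reading.
- optics.camera_params(name): a dict with "mtx" (3x3 intrinsics, pixels), "R" (3x3) and "t" (3): a world point X has camera coordinates R X + t. Camera axes: x right, y down, z forward; pixel columns grow to the right and rows downward; lengths in mm; the calibration is good to about 2 mm. A picture is of the moment at which its call begins. camera_params takes no time and is no camera call.
- env.job_done(): hands the job in, once; it reports no verdict.
The state is a dict: "time_s": time; "qpos": joint angles; "qvel": joint speeds; "effort": joint torques, N m; "ee_pos": TCP position; "ee_rot": TCP orientation; "force": force on the tool from outside, world axes, zero at the start; "torque": the same for the moment, N m; "gripper_width": finger opening in mm.
Only numpy, scipy, OpenCV 4.12 (cv2) and the standard library are available. Lean on these libraries where they do the work, as an engineer would, in place of code of your own. Each camera call takes 0.05 s, during which the arm holds its last target.

### The job

With a fingertip, push on the arms of the four-armed carousel to turn it until the arm carrying the paper-wrapped cake bar points straight at the open mouth of the packing tray, not touching the bar until then. Then push the bar outwards along its arm until all of it lies flat in the tray. Grasp and lift nothing, do not touch the little round tin that rides on another arm, and leave everything else where it is.

Things in the scene. Friction and masses are not known exactly. Their poses are not given: they have to be found in the camera images.
- carousel (a joint): angle of the aluminium carousel about its upright axis, rad, 0 at the start, growing anticlockwise seen from above. It turns either way without a stop in the needed range, has plain friction (0.14 N m: about 1.2 N near an arm's end) and stays where it is left. A 60 mm square hub (top 50 mm above the table, bolt to 61) carries four equal arms 90 degrees apart
- hub (a point): point on the carousel's axis, 30 mm above the table; turns with it: x along the arm that carries the bar, y along the arm with the tin, z up. Between the arms all is open down to the table, save a round foot of radius 75 mm, 8 mm high
- bar_arm_end (a point): 3 mm beyond the outer end of the bar's arm, on its centre line, 168 mm from the axis, at floor height; turns with it; meets tray_mouth when lined up. Each arm is a U channel 30 to 165 mm from the axis, 60 mm wide outside, 52 inside, floor top 30 mm above the table, 4 mm side walls from 26 to 46 mm above the table, outer end open, inner end closed by the hub
- tray_mouth (a point): middle of the packing tray's open mouth, 30 mm above the table, 168 mm from the carousel's axis; fixed. x points into the tray, straight away from the axis, z up. Steel tray: floor from x = 3 to 136 mm, floor top 24 mm above the table (6 below the channel floor), 82 mm wide inside, 90 outside, walls to 48 mm above the table at both sides and the far end
- bar: the wrapped cake bar on the carousel: a box 75 mm long (its x, along the arm), 40 wide, 25 high, in folded red paper, about 110 g; origin at the centre of its underside, z up. It starts in the outer part of its channel, about 122 mm from the axis, with about 54 mm free between it and the hub. Like bars lie elsewhere
- tin: small round steel tin, diameter 41, height 31, standing in the next arm of the carousel (anticlockwise of the bar's), about 105 mm from the axis; origin at the centre of its underside. To be left alone
- spare1: another wrapped bar like the first (75 x 40 x 25), lying on the table beside the tray; bystander, origin under its centre
- spare2: another such bar, lying on top of spare1; bystander
- spare3: another wrapped bar like the first (75 x 40 x 25), lying on the table on the tray's other side; bystander
- cup: white open cup, 80 high, 68 across, standing on the table beyond the carousel from the tray, about 285 mm from the axis; bystander, origin under its centre
- jar: closed amber jar, 75 high, 60 across, standing at the right of the table; bystander, origin under its centre
- scraper: spatula-shaped scraper, 200 long, lying at the right of the table; bystander
Not all that is in view belongs to the job. What is shaped like the bar but yellow is not meant. What is shaped like the part that bears tray_mouth but blue is not meant.

How it is judged (in metres and radians):
On the way:
1. the bar's arm points at the tray mouth (its end within 12 mm of it), the carousel at rest and the bar still on the arm (horizontal distance between bar_arm_end and tray_mouth below 0.012 m and velocity of joint carousel between -0.05 and 0.05 rad/s and x of bar in the frame of hub between 0.08 and 0.14 m and height (world z) of bar above 0.028 m), for 0.2 s.
At the end, for the whole second after the job is handed in: The bar lies flat (within 0.08 rad, underside 20 to 27 mm above the table) and at rest wholly in the tray: its centre 40 to 110 mm past the mouth and within 30 mm of the tray's centre line; the tin still stands in its own arm, and the carousel is at rest (x of bar in the frame of tray_mouth between 0.04 and 0.11 m and y of bar in the frame of tray_mouth between -0.03 and 0.03 m and height (world z) of bar between 0.02 and 0.027 m and angle between bar's own z axis and vertical below 0.08 rad and linear speed of bar below 0.02 m/s and velocity of joint carousel between -0.05 and 0.05 rad/s and y of tin in the frame of hub between 0.05 and 0.16 m and angle between tin's own z axis and vertical below 0.2 rad and height (world z) of tin above 0.025 m); the robot touches nothing.
It fails at once if the bar is touched by the fingers while its arm end is more than 25 mm from the tray mouth (contact force between the fingers and bar above 0.3 N and horizontal distance between bar_arm_end and tray_mouth above 0.025 m).
It fails at once if the bar is lifted (its underside over 45 mm above the table; it rides at 30) or falls off the carousel or tray (height (world z) of bar above 0.045 m or height (world z) of bar below 0.018 m).
It fails at once if the tin is touched by the fingers, lifted, or leaves its arm (contact force between the fingers and tin above 0.3 N or height (world z) of tin above 0.045 m or not (y of tin in the frame of hub between 0.05 and 0.16 m and angle between tin's own z axis and vertical below 0.2 rad and height (world z) of tin above 0.025 m)).
It fails at once if a bystander is moved more than 20 mm (distance of any of spare1, spare2, spare3, cup, jar, scraper from where it was at the start of the episode above 0.02 m).
It also fails if it takes over 54 s, if anything falls off the work surface, if the arm or the gripper's body presses on something with over 40 N, if the wrist force passes 120 N, or if a joint passes its speed limit or range.

## Working session

There is one attempt and no reset: what is moved stays moved. The work goes in short steps, Python scripts to look and compute and a shell command to move; the robot and the scene stay as the last step left them, time stands still between calls to the robot, and variables do not carry over. Pictures are saved under pics/ and viewed, and the job is handed in when it is done.

```bash
ls; mkdir -p pics; python3 - <<'E'
from workcell import readout, optics, env
import cv2, numpy as np
print(readout.state())
for n in ("side","top"):
    p,d=optics.grab_frame(n); cv2.imwrite(f"pics/{n}0.png",p[:,:,::-1]); np.savez(f"pics/{n}0.npz",p=p,d=d)
    print(n,optics.camera_params(n))
E
```

```text
pics
{'time_s': 0.0, 'qpos': array([ 6.61755872e+01,  1.83517495e+01,  8.97100502e+01, -1.44654847e-03,
        7.20416140e+01, -1.14680784e+00]), 'qvel': array([ 0.08388029,  0.03717856,  0.0346814 , -0.08196483,  0.01845352,
        0.16390887]), 'effort': array([-1.02362553e-04, -4.12464809e+01, -2.31967485e+01,  7.27194850e-02,
        4.59026895e-02, -1.38185292e-04]), 'ee_pos': array([221.50161669, 530.08320264, 227.09447044]), 'ee_rot': array([ -90.38489459,   89.89657704, -113.06205227]), 'force': array([ 0.35714877, -0.93158522, -0.2750344 ]), 'torque': array([-0.02894786,  0.02998507,  0.02812792]), 'gripper_width': 90.75628538555725}
side {'mtx': array([[346.48904895,   0.        , 258.12072865],
       [  0.        , 346.48904895, 187.54494024],
       [  0.        ,   0.        ,   1.        ]]), 'R': array([[ 0.76800162, -0.64043176,  0.00454614],
       [-0.48953528, -0.59159487, -0.64060184],
       [ 0.41295124,  0.48975776, -0.76785976]]), 't': array([-402.28169655,  282.4449091 ,  731.45913407])}
top {'mtx': array([[424.83486342,   0.        , 261.8967631 ],
       [  0.        , 424.83486342, 195.72670141],
       [  0.        ,   0.        ,   1.        ]]), 'R': array([[ 0.02396189, -0.99944885, -0.02297463],
       [-0.996221  , -0.02195277, -0.08403448],
       [ 0.08348381,  0.02490143, -0.99619796]]), 't': array([  -4.62382001,  551.49117211, 1138.80690001])}
```

View pics/top0.png

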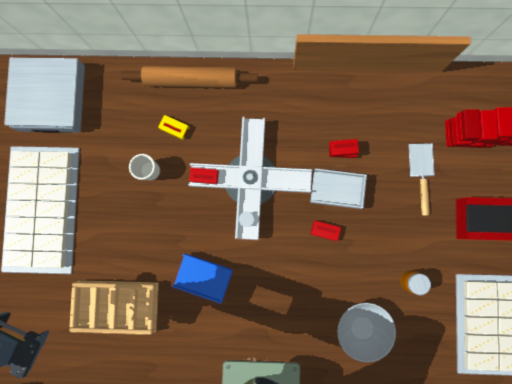

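View pics/side0.png

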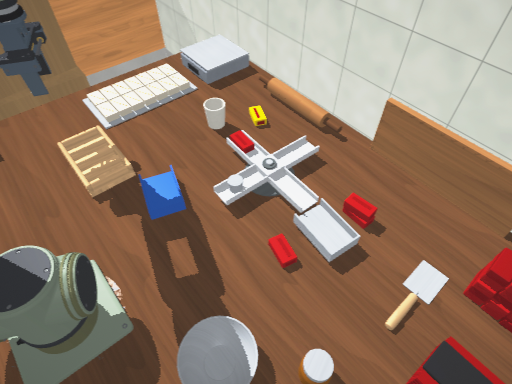

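The top view shows the hub at about (250,177), with the bar's arm pointing left to (190,175), the tin at (248,218) and the tray at (338,188). The required turn is about 175° anticlockwise. Next I'll measure these positions.

```bash
cat > h.py <<'E'
import numpy as np, cv2
from workcell import readout, optics, env
def cloud(n,d):
    c=optics.camera_params(n);K=c["mtx"];R=c["R"];t=np.array(c["t"])
    v,u=np.mgrid[:d.shape[0],:d.shape[1]]
    P=np.stack([(u-K[0,2])/K[0,0]*d,(v-K[1,2])/K[1,1]*d,d],-1)
    return (P-t)@R
def ray(n,px,z):
    c=optics.camera_params(n);K=c["mtx"];R=c["R"];t=np.array(c["t"])
    px=np.atleast_2d(px).astype(float)
    r=np.c_[(px-K[:2,2])/[K[0,0],K[1,1]],np.ones(len(px))]@R
    o=-R.T@t
    return o+r*((z-o[2])/r[:,2])[:,None]
def proj(n,X):
    c=optics.camera_params(n);q=(np.atleast_2d(X)@c["R"].T+c["t"])@c["mtx"].T
    return q[:,:2]/q[:,2:]
def red(p):
    h=cv2.cvtColor(p,cv2.COLOR_RGB2HSV)
    return ((((h[...,0]<8)|(h[...,0]>172))&(h[...,1]>150)&(h[...,2]>80))*255).astype(np.uint8)
def grey(p,s=60,v=120):
    h=cv2.cvtColor(p,cv2.COLOR_RGB2HSV)
    return (((h[...,1]<s)&(h[...,2]>v))*255).astype(np.uint8)
def comps(m,amin=60):
    n,l,st,ce=cv2.connectedComponentsWithStats(m)
    return [(i,st[i],ce[i]) for i in range(1,n) if st[i,4]>=amin],l
E
python3 - <<'E'
from h import *
for n in ("top","side"):
    z=np.load(f"pics/{n}0.npz");p,d=z['p'],z['d'];W=cloud(n,d)
    print(n,"valid",(d>0).mean())
    for nm,m in (("red",red(p)),("grey",grey(p))):
        cs,l=comps(m)
        for i,s,c in cs:
            q=W[(l==i)&(d>0)]
            r=cv2.minAreaRect(np.argwhere(l==i)[:,::-1].astype(np.float32))
            print(nm,s,c.round(1),np.median(q,0).round(0) if len(q) else None, np.round(r[1],1),round(r[2],1))
E
python3 - <<'E'
import cv2
p=cv2.imread('pics/top0.png')[100:260,170:390]
cv2.imwrite('pics/top0c.png',cv2.resize(p,None,fx=3.6,fy=3.6,interpolation=cv2.INTER_CUBIC))
E
```

```text
top valid 0.9959920247395834
red [ 444  106   68   42 2448] [479.4 128. ] [ 729. -542.  122.] [39.6 68.2] 86.2
red [329 139  31  19 535] [343.8 148.1] [ 683. -211.   49.] [30. 18.] 0.0
red [189 167  29  17 395] [203.  175.1] [601. 167.  55.] [28.3 14.1] 4.6
red [ 455  197   57   44 1224] [478.3 218.2] [ 503. -547.   68.] [56. 43.] 0.0
red [310 220  32  22 458] [325.5 230.3] [ 462. -165.   24.] [29.3 15.8] 14.0
grey [    0     0   512    61 25419] [241.7  25.4] [1264.  173. -425.] [ 60. 511.] 90.0
grey [   4   57   74   72 4894] [40.6 92.7] [818. 619.  61.] [69.4 73. ] 3.6
grey [ 188  117  179  123 6521] [278.1 181.2] [589.  15.  30.] [173. 119.] 29.0
grey [408 143  27  36 817] [420.9 159.7] [ 663. -431.    2.] [34.9 24.6] 86.6
grey [   1  146   78  128 8327] [ 38.3 210.3] [497. 623.  29.] [ 70.2 128.9] 3.3
grey [129 154  30  26 624] [143.  167.2] [622. 338.  44.] [25. 29.] 90.0
grey [245 172   9   9  60] [249.1 176.3] [600.  43.  59.] [8. 8.] 90.0
grey [408 274  23  22 391] [419. 284.] [ 330. -399.   74.] [21. 22.] 90.0
grey [ 455  274   57  102 5449] [483.5 324.1] [ 226. -583.   28.
[... 1054 characters left out ...]
 [ 213  130  107   83 3893] [270.4 173.3] [588.  32.  32.] [105.8  77.1] 6.2
grey [ 69 137  34  16  61] [ 85.3 144.4] [238. 451.  40.] [ 1.6 36.2] 65.8
grey [ 293  198   68   64 2195] [326.6 230.1] [ 574. -203.   25.] [63.  40.6] 48.4
grey [   0  245   72   56 1444] [ 39.7 262.5] [ 42.   5. 212.] [81.3 41.5] 33.3
grey [ 72 253   9  42 106] [ 74.2 271.5] [ 77. -40. 193.] [ 6.8 41.2] 5.6
grey [ 90 260  35  57 812] [106.2 292.2] [92. -3. 12.] [59.5 24.8] 75.3
grey [ 403  260   46   44 1094] [425.5 281.5] [ 659. -433.    3.] [33.4 33.6] 38.7
grey [ 177  316   82   68 4661] [217.7 352.7] [ 209. -256.   21.] [67. 81.] 90.0
grey [303 349  31  34 830] [318.  365.1] [ 326. -402.   75.] [33. 30.] 90.0
```

View pics/top0c.png

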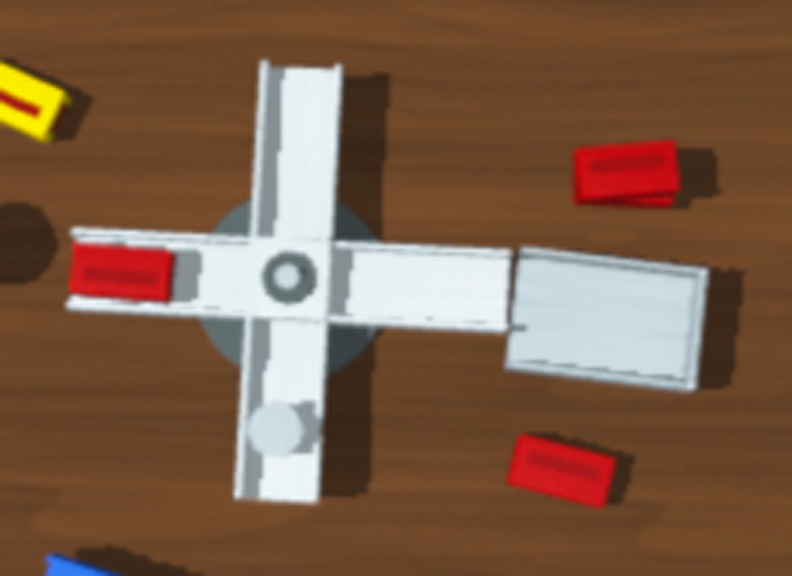

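```bash
python3 - <<'E'
from h import *
f=lambda a:(np.array(a,float)+.5)/3.6-.5+[170,100]
arms=dict(W=[(72,228),(67,308)],E=[(511,250),(508,330)],N=[(262,60),(342,66)],S=[(234,498),(320,502)])
e={}
for k,v in arms.items():
    q=ray("top",f(v),46);e[k]=q.mean(0);print(k,q.round(0)[:,:2].tolist(),np.linalg.norm(q[0]-q[1]).round(1))
hub=sum(e.values())/4; b=ray("top",f([(288,277)]),61)[0]
print("hub",hub.round(1),"bolt",b.round(1))
for k in e: 
    w=e[k]-hub; print(k,np.linalg.norm(w[:2]).round(1),np.degrees(np.arctan2(w[1],w[0])).round(1))
t=ray("top",f([(519,247),(506,369),(708,268),(696,390)]),48)
m=(t[0]+t[1])/2; fa=(t[2]+t[3])/2; w=fa-m
print("tray",t[:,:2].round(0).tolist(),m.round(1),fa.round(1),"axis",np.degrees(np.arctan2(w[1],w[0])).round(1))
w=(fa+m)/2-hub; print("dir to tray",np.degrees(np.arctan2(w[1],w[0])).round(1),np.linalg.norm((m-hub)[:2]))
# depth-based check in both views
for n in ("top","side"):
    z=np.load(f"pics/{n}0.npz");p,d=z['p'],z['d'];W=cloud(n,d)
    g=(d>0)&(np.hypot(W[...,0]-595,W[...,1]-40)<25)&(W[...,2]>45)&(W[...,2]<54)
    q=W[g];print(n,"hubtop",np.round((q.min(0)+q.max(0))/2,1),np.median(q[:,2]))
    cs,l=comps(red(p))
    for i,s,c in cs:
        q=W[(l==i)&(d>0)]
        if np.hypot(*(np.median(q,0)[:2]-hub[:2]))<180:
            q=q[q[:,2]>50]; r=cv2.minAreaRect(q[:,:2].astype(np.float32)); print("bar",r,np.median(q[:,2]))
E
```

```text
W [[634.0, 205.0], [574.0, 207.0]] 60.6
E [[624.0, -124.0], [564.0, -123.0]] 60.1
N [[766.0, 66.0], [762.0, 5.0]] 60.8
S [[435.0, 77.0], [434.0, 14.0]] 63.7
hub [599.1  40.9  46. ] bolt [598.6  40.9  61. ]
W 165.3 88.3
E 164.6 -91.7
N 164.8 -1.9
S 164.8 178.4
tray [[626.0, -130.0], [535.0, -122.0], [614.0, -270.0], [523.0, -262.0]] [ 580.7 -125.9   48. ] [ 568.1 -266.    48. ] axis -95.2
dir to tray -96.0 167.78658799144176
top hubtop [595.   40.5  49.7] 50.38375422245136
bar ((601.0191040039062, 167.10247802734375), (74.98921966552734, 37.6541633605957), 85.72940063476562) 54.81851056074896
side hubtop [593.4  39.6  50.4] 50.407558496075275
bar ((596.814208984375, 164.90292358398438), (78.07247161865234, 38.55419921875), 83.61361694335938) 54.670389939286665
```

```bash
python3 - <<'E'
from h import *
from scipy.spatial.transform import Rotation as Ro
s=readout.state();print(Ro.from_euler('xyz',s['ee_rot'],degrees=True).as_matrix().round(3))
z=np.load("pics/top0.npz");W=cloud("top",z['d'])
r=np.hypot(W[...,0]-598,W[...,1]-40)
for a in range(-180,180,20):
    th=np.degrees(np.arctan2(W[...,1]-40,W[...,0]-598))
    q=W[(th>=a)&(th<a+20)&(r>175)&(r<330)&(z['d']>0)]; i=q[:,2].argmax(); print(a,q[i].round(0),np.hypot(*(q[i,:2]-[598,40])).round())
E
python3 -m creep '[{"translation":[0,0,0],"delta_rot":[0,0,0.12]}]' -1 10
```

```text
[[-0.001  0.385  0.923]
 [-0.001  0.923 -0.385]
 [-1.    -0.002 -0.   ]]
-180 [326. -46.   6.] 285.0
-160 [386. -51.   9.] 231.0
-140 [ 465. -159.   31.] 239.0
-120 [ 534. -192.   53.] 241.0
-100 [ 624. -136.   52.] 177.0
-80 [ 685. -225.   55.] 279.0
-60 [ 714. -105.   10.] 186.0
-40 [754. -80.   8.] 197.0
-20 [878.  40.  42.] 280.0
0 [887. 143.  59.] 306.0
20 [876. 148.  58.] 298.0
40 [734. 233.  31.] 236.0
60 [649. 330.  84.] 294.0
80 [601. 351.  86.] 311.0
100 [456. 322.   7.] 316.0
120 [390. 215.  15.] 271.0
140 [368. 148.  53.] 254.0
160 [278. 111.  52.] 328.0
time_s: 0.18
ee_pos: [221.5, 530.3, 227.4]
ee_rot: [-101.0, 89.9, -116.7]
force: [0.1, 0.0, -0.4]
gripper_width: 86.8
```

```bash
python3 -m creep '[{"translation":[2.6,-2.9,0],"delta_rot":[0,0,0.09]},{"translation":[2.6,-2.9,0],"delta_rot":[0,0,0.088]},{"translation":[2.6,-2.9,0],"delta_rot":[0,0,0]},{"translation":[2.6,-2.9,0],"delta_rot":[0,0,0]},{"translation":[2.6,-2.9,0],"delta_rot":[0,0,0]}]'
python3 -m creep '[{"translation":[2.6,-2.9,0],"delta_rot":[0,0,0]},{"translation":[2.6,-2.9,0],"delta_rot":[0,0,0]},{"translation":[2.6,-2.9,0],"delta_rot":[0,0,0]},{"translation":[2.6,-2.9,0],"delta_rot":[0,0,0]},{"translation":[2.6,-2.9,0],"delta_rot":[0,0,0]}]'
python3 -m creep '[{"translation":[2.6,-2.9,0],"delta_rot":[0,0,0]},{"translation":[2.6,-2.9,0],"delta_rot":[0,0,0]},{"translation":[2.6,-2.9,0],"delta_rot":[0,0,0]},{"translation":[2.6,-2.9,0],"delta_rot":[0,0,0]},{"translation":[2.6,-2.9,0],"delta_rot":[0,0,0]}]'
```

```text
time_s: 0.6
ee_pos: [352.3, 384.0, 227.6]
ee_rot: [-127.2, 90.0, -132.7]
force: [0.9, -0.3, 0.8]
gripper_width: 54.3
time_s: 1.02
ee_pos: [482.4, 238.8, 227.7]
ee_rot: [-167.3, 90.0, -172.9]
force: [0.8, 0.6, -0.1]
gripper_width: 20.6
time_s: 1.43
ee_pos: [612.4, 93.8, 227.5]
ee_rot: [179.1, 89.9, 173.5]
force: [-0.5, 1.5, 0.4]
gripper_width: 0.3
```

```bash
python3 -m creep '[{"translation":[2.8,-2.9,0],"delta_rot":[0,0,0]},{"translation":[2.8,-2.9,0],"delta_rot":[0,0,0]},{"translation":[2.8,-2.9,0],"delta_rot":[0,0,0]},{"translation":[2.8,-2.9,0],"delta_rot":[0,0,0]},{"translation":[0,0,0],"delta_rot":[0,0,0]}]'
python3 -m creep '[{"translation":[0,0,-3],"delta_rot":[0,0,0]},{"translation":[0,0,-3],"delta_rot":[0,0,0]},{"translation":[0,0,-3],"delta_rot":[0,0,0]},{"translation":[0,0,-1],"delta_rot":[0,0,0]},{"translation":[0,0,0],"delta_rot":[0,0,0]}]'
python3 - <<'E'
from h import *
from scipy.spatial.transform import Rotation as Ro
s=readout.state();print(s['ee_pos'],Ro.from_euler('xyz',s['ee_rot'],degrees=True).as_matrix().round(3),s['qpos'].round(0))
for n in("top","side"):
    p,d=optics.grab_frame(n);np.savez(f"pics/{n}1.npz",p=p,d=d)
    p=p[80:270,160:400] if n=="top" else p[80:290,190:400]
    cv2.imwrite(f"pics/{n}1.png",cv2.resize(p,None,fx=2.8,fy=2.8,interpolation=cv2.INTER_CUBIC)[:,:,::-1])
E
```

```text
time_s: 1.85
ee_pos: [727.4, -26.7, 225.2]
ee_rot: [-71.3, 89.8, -77.2]
force: [-1.2, 0.9, -0.2]
gripper_width: 0.9
time_s: 2.27
ee_pos: [721.4, -20.2, 123.9]
ee_rot: [-177.6, 89.5, 176.8]
force: [-0.7, -0.3, 0.7]
gripper_width: 0.3
[721.40066464 -20.20492475 123.92205031] [[-0.008  0.098  0.995]
 [ 0.     0.995 -0.098]
 [-1.    -0.    -0.008]] [ -3.  36.  76.   0.  69. -87.]
```

View pics/side1.png

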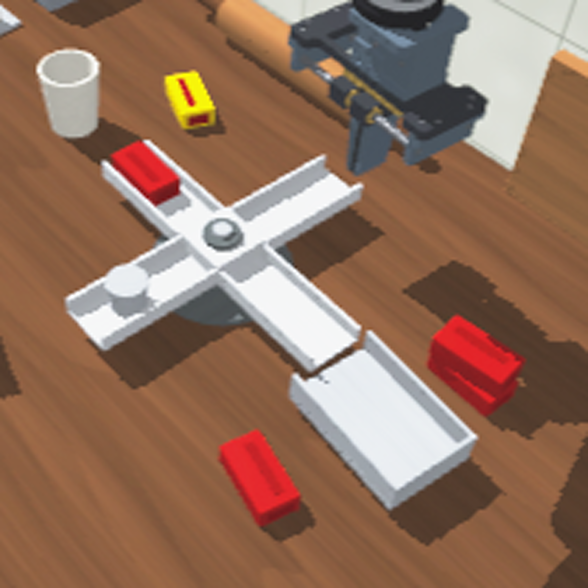

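View pics/top1.png

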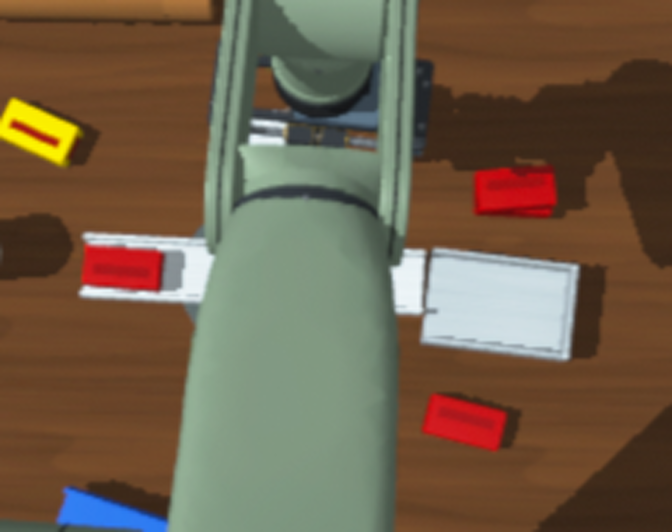

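The side view shows the closed fingers standing beside the far arm, between it and the tray-side arm, with nothing beneath them. I'll go down, then start the push.

```bash
python3 -m creep '[{"translation":[0,0,-3],"delta_rot":[0,0,0]},{"translation":[0,0,-3],"delta_rot":[0,0,0]},{"translation":[0,0,-2],"delta_rot":[0,0,0]},{"translation":[0,0,-0.6],"delta_rot":[0,0,0]},{"translation":[0,0,0],"delta_rot":[0,0,0]}]'
python3 -m creep '[{"translation":[0,0.4,0],"delta_rot":[0,0,0]},{"translation":[0,0.4,0],"delta_rot":[0,0,0]},{"translation":[0,0.4,0],"delta_rot":[0,0,0]},{"translation":[0,0.5,0],"delta_rot":[0,0,0]},{"translation":[0,0.5,0],"delta_rot":[0,0,0]}]'
python3 - <<'E'
from h import *
p,d=optics.grab_frame("side");np.savez("pics/side2.npz",p=p,d=d)
p=p[80:290,190:400]
cv2.imwrite("pics/side2.png",cv2.resize(p,None,fx=2.8,fy=2.8,interpolation=cv2.INTER_CUBIC)[:,:,::-1])
E
```

```text
time_s: 2.78
ee_pos: [723.9, -20.3, 42.2]
ee_rot: [157.8, 90.0, 152.2]
force: [-0.2, -0.4, -0.2]
gripper_width: 0.6
time_s: 3.2
ee_pos: [724.7, 1.7, 43.4]
ee_rot: [-9.1, 89.8, -14.6]
force: [1.6, -1.3, 0.6]
gripper_width: 0.5
```

View pics/side2.png

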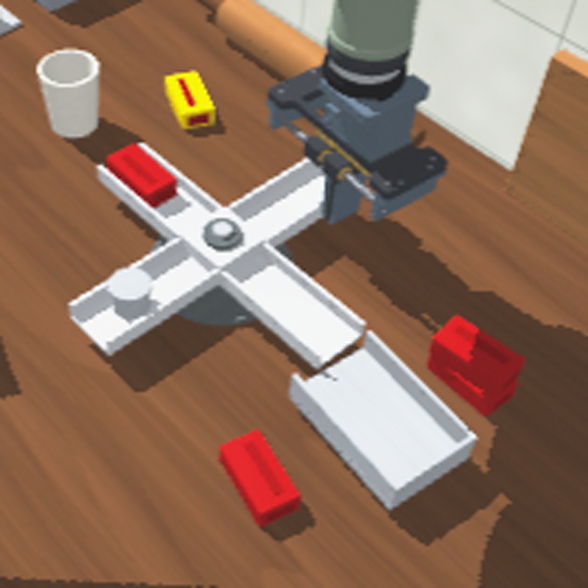

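```bash
python3 - <<'E'
import numpy as np
th=[-17,-14,-10]; 
while th[-1]<128: th.append(th[-1]+6)
th+=[133,137,140,142]
p=13.3*np.c_[np.cos(np.radians(th)),np.sin(np.radians(th))]
for i,(a,b) in enumerate(np.diff(p,axis=0).round(2)): print(i,th[i+1],a,b)
E
```

```text
0 -14 0.19 0.67
1 -10 0.19 0.91
2 -4 0.17 1.38
3 2 0.02 1.39
4 8 -0.12 1.39
5 14 -0.27 1.37
6 20 -0.41 1.33
7 26 -0.54 1.28
8 32 -0.67 1.22
9 38 -0.8 1.14
10 44 -0.91 1.05
11 50 -1.02 0.95
12 56 -1.11 0.84
13 62 -1.19 0.72
14 68 -1.26 0.59
15 74 -1.32 0.45
16 80 -1.36 0.31
17 86 -1.38 0.17
18 92 -1.39 0.02
19 98 -1.39 -0.12
20 104 -1.37 -0.27
21 110 -1.33 -0.41
22 116 -1.28 -0.54
23 122 -1.22 -0.67
24 128 -1.14 -0.8
25 133 -0.88 -0.75
26 137 -0.66 -0.66
27 140 -0.46 -0.52
28 142 -0.29 -0.36
```

```bash
python3 -m creep '[{"translation":[0.2,0.7,0],"delta_rot":[0,0,0]},{"translation":[0.2,0.9,0],"delta_rot":[0,0,0]},{"translation":[0.2,1.4,0],"delta_rot":[0,0,0]},{"translation":[0,1.4,0],"delta_rot":[0,0,0]},{"translation":[-0.1,1.4,0],"delta_rot":[0,0,0]}]'
python3 -m creep '[{"translation":[-0.3,1.4,0],"delta_rot":[0,0,0]},{"translation":[-0.4,1.3,0],"delta_rot":[0,0,0]},{"translation":[-0.5,1.3,0],"delta_rot":[0,0,0]},{"translation":[-0.7,1.2,0],"delta_rot":[0,0,0]},{"translation":[-0.8,1.1,0],"delta_rot":[0,0,0]}]'
python3 - <<'E'
from h import *
for n in("side",):
    p,d=optics.grab_frame(n)
    p=p[80:290,190:400]
    cv2.imwrite(f"pics/{n}3.png",cv2.resize(p,None,fx=2.8,fy=2.8,interpolation=cv2.INTER_CUBIC)[:,:,::-1])
E
```

```text
time_s: 3.67
ee_pos: [728.8, 61.4, 41.7]
ee_rot: [110.1, 90.0, 104.5]
force: [-0.6, -1.1, -0.1]
gripper_width: 0.5
time_s: 4.08
ee_pos: [701.0, 124.1, 42.0]
ee_rot: [43.4, 90.0, 37.8]
force: [0.5, -0.8, 0.4]
gripper_width: 0.2
```

View pics/side3.png

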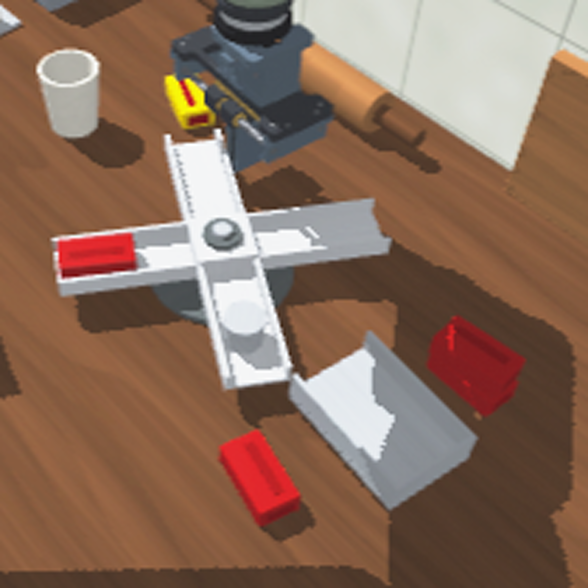

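The carousel has turned about 56°, and the bar and tin are still riding on their arms. I'll continue the arc.

```bash
python3 -m creep '[{"translation":[-0.9,1.0,0],"delta_rot":[0,0,0]},{"translation":[-1.0,0.9,0],"delta_rot":[0,0,0]},{"translation":[-1.1,0.8,0],"delta_rot":[0,0,0]},{"translation":[-1.2,0.7,0],"delta_rot":[0,0,0]},{"translation":[-1.3,0.6,0],"delta_rot":[0,0,0]}]'
python3 -m creep '[{"translation":[-1.3,0.5,0],"delta_rot":[0,0,0]},{"translation":[-1.4,0.3,0],"delta_rot":[0,0,0]},{"translation":[-1.4,0.2,0],"delta_rot":[0,0,0]},{"translation":[-1.4,0,0],"delta_rot":[0,0,0]},{"translation":[-1.4,-0.1,0],"delta_rot":[0,0,0]}]'
python3 - <<'E'
from h import *
for n in("side",):
    p,d=optics.grab_frame(n)
    p=p[80:290,190:400]
    cv2.imwrite(f"pics/{n}4.png",cv2.resize(p,None,fx=2.8,fy=2.8,interpolation=cv2.INTER_CUBIC)[:,:,::-1])
E
```

```text
time_s: 4.55
ee_pos: [646.0, 163.2, 42.2]
ee_rot: [26.1, 89.9, 20.5]
force: [1.2, -0.8, -0.5]
gripper_width: 0.3
time_s: 4.97
ee_pos: [576.8, 172.3, 42.4]
ee_rot: [41.5, 89.9, 35.9]
force: [0.6, 0.6, 0.1]
gripper_width: 0.7
```

View pics/side4.png

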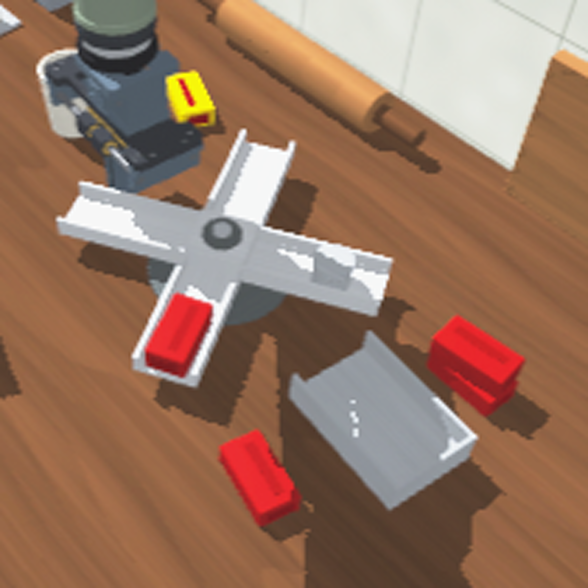

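```bash
python3 -m creep '[{"translation":[-1.4,-0.3,0],"delta_rot":[0,0,0]},{"translation":[-1.3,-0.4,0],"delta_rot":[0,0,0]},{"translation":[-1.3,-0.5,0],"delta_rot":[0,0,0]},{"translation":[-1.2,-0.7,0],"delta_rot":[0,0,0]},{"translation":[-1.1,-0.8,0],"delta_rot":[0,0,0]}]'
python3 -m creep '[{"translation":[-0.9,-0.7,0],"delta_rot":[0,0,0]},{"translation":[-0.7,-0.7,0],"delta_rot":[0,0,0]},{"translation":[-0.5,-0.5,0],"delta_rot":[0,0,0]},{"translation":[-0.3,-0.4,0],"delta_rot":[0,0,0]},{"translation":[0,0,0],"delta_rot":[0,0,0]}]'
python3 - <<'E'
from h import *
for n in("side","top"):
    p,d=optics.grab_frame(n);np.savez(f"pics/{n}5.npz",p=p,d=d)
    p=p[80:290,190:400] if n=="side" else p[100:260,170:390]
    cv2.imwrite(f"pics/{n}5.png",cv2.resize(p,None,fx=2.8 if n=="side" else 3.6,fy=2.8 if n=="side" else 3.6,interpolation=cv2.INTER_CUBIC)[:,:,::-1])
E
```

```text
time_s: 5.43
ee_pos: [514.4, 145.0, 42.4]
ee_rot: [45.0, 89.9, 39.4]
force: [1.4, 1.0, 0.3]
gripper_width: 0.7
time_s: 5.85
ee_pos: [489.9, 120.8, 42.0]
ee_rot: [-161.9, 89.9, -167.6]
force: [0.5, -1.0, -0.0]
gripper_width: 0.6
```

View pics/side5.png

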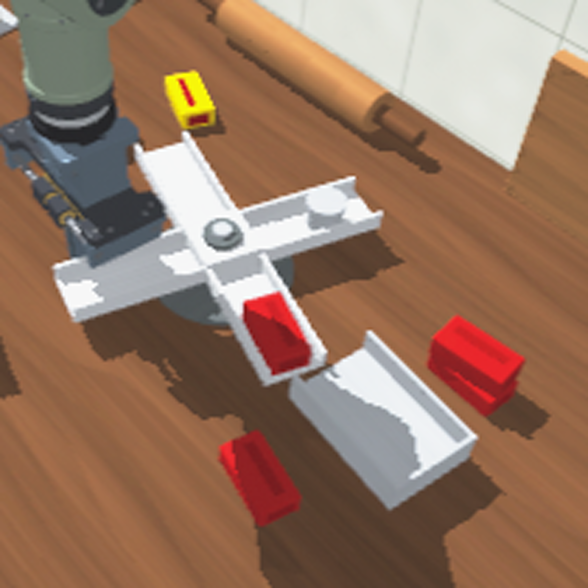

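View pics/top5.png

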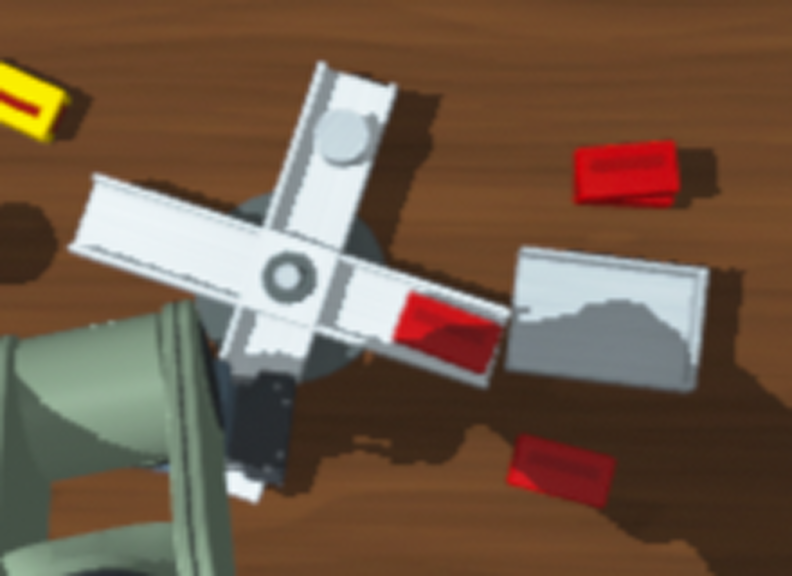

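```bash
python3 - <<'E'
from h import *
f=lambda a:(np.array(a,float)+.5)/3.6-.5+[170,100]
hub=np.array([598.7,40.9])
for k,v,o in (("E",[(508,310),(487,388)],0),("W",[(95,174),(69,247)],180),("N",[(320,62),(397,87)],-90)):
    w=ray("top",f(v),46).mean(0)[:2]-hub; print(k,np.hypot(*w).round(1),((np.degrees(np.arctan2(w[1],w[0]))+o)%360).round(1))
E
```

```text
E 163.7 252.7
W 164.9 252.7
N 164.4 252.9
```

```bash
python3 -m creep '[{"translation":[-0.4,-0.5,0],"delta_rot":[0,0,0]},{"translation":[-0.4,-0.6,0],"delta_rot":[0,0,0]},{"translation":[-0.3,-0.5,0],"delta_rot":[0,0,0]},{"translation":[-0.2,-0.4,0],"delta_rot":[0,0,0]},{"translation":[-0.1,-0.2,0],"delta_rot":[0,0,0]}]'
python3 -m creep '[{"translation":[0,0,0],"delta_rot":[0,0,0]},{"translation":[0,0,0],"delta_rot":[0,0,0]}]'
python3 - <<'E'
from h import *
for n in("side","top"):
    p,d=optics.grab_frame(n);np.savez(f"pics/{n}6.npz",p=p,d=d)
    p=p[80:290,190:400] if n=="side" else p[100:260,170:390]
    cv2.imwrite(f"pics/{n}6.png",cv2.resize(p,None,fx=2.8 if n=="side" else 3.6,fy=2.8 if n=="side" else 3.6,interpolation=cv2.INTER_CUBIC)[:,:,::-1])
E
```

```text
time_s: 6.37
ee_pos: [476.1, 98.9, 41.9]
ee_rot: [-172.0, 90.0, -177.7]
force: [0.9, 0.3, 0.2]
gripper_width: 0.3
time_s: 6.53
ee_pos: [476.4, 99.3, 41.9]
ee_rot: [-164.6, 90.0, -170.2]
force: [0.0, 1.0, 0.5]
gripper_width: 0.7
```

View pics/top6.png

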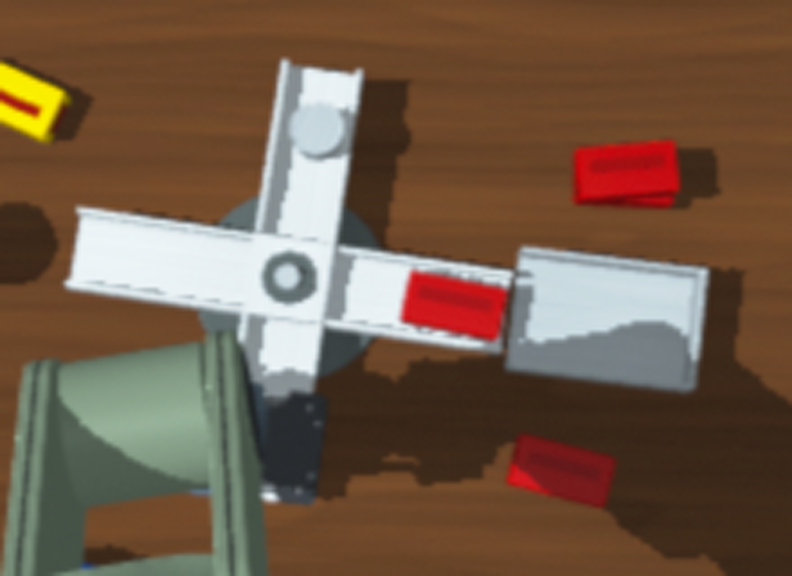

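```bash
python3 - <<'E'
from h import *
f=lambda a:(np.array(a,float)+.5)/3.6-.5+[170,100]
hub=np.array([598.7,40.9])
for k,v,o in (("E",[(514,271),(501,352)],0),("W",[(79,208),(66,289)],180),("N",[(283,60),(362,70)],-90)):
    w=ray("top",f(v),46).mean(0)[:2]-hub; print(k,np.hypot(*w).round(1),((np.degrees(np.arctan2(w[1],w[0]))+o)%360).round(1))
p=np.load("pics/top6.npz")['p'];cs,l=comps(red(p))
for i,s,c in cs:
    if abs(c[0]-296)<12 and abs(c[1]-184)<10:
        pts=np.argwhere(l==i)[:,::-1]; q=ray("top",pts,55)
        r=cv2.minAreaRect(q[:,:2].astype(np.float32));print(r,np.array(r[0])-hub,np.hypot(*(np.array(r[0])-hub)))
E
```

```text
E 164.6 262.8
W 164.8 263.0
N 165.3 262.7
((580.9315795898438, -82.76591491699219), (73.15159606933594, 38.329734802246094), 78.55733489990234) [ -17.76842041 -123.66591492] 124.93588466140868
```

```bash
python3 -m creep '[{"translation":[-0.05,-0.15,0],"delta_rot":[0,0,0]},{"translation":[-0.05,-0.15,0],"delta_rot":[0,0,0]},{"translation":[0,0,0],"delta_rot":[0,0,0]},{"translation":[0,0,0],"delta_rot":[0,0,0]},{"translation":[0,0,0],"delta_rot":[0,0,0]}]'
python3 - <<'E'
from h import *
for n in("top",):
    p,d=optics.grab_frame(n);np.savez(f"pics/{n}7.npz",p=p,d=d)
    p=p[100:260,170:390]
    cv2.imwrite(f"pics/{n}7.png",cv2.resize(p,None,fx=3.6,fy=3.6,interpolation=cv2.INTER_CUBIC)[:,:,::-1])
E
```

```text
time_s: 7.05
ee_pos: [475.6, 96.5, 42.0]
ee_rot: [-163.9, 90.0, -169.5]
force: [0.2, 1.7, 0.3]
gripper_width: 0.3
```

View pics/top7.png

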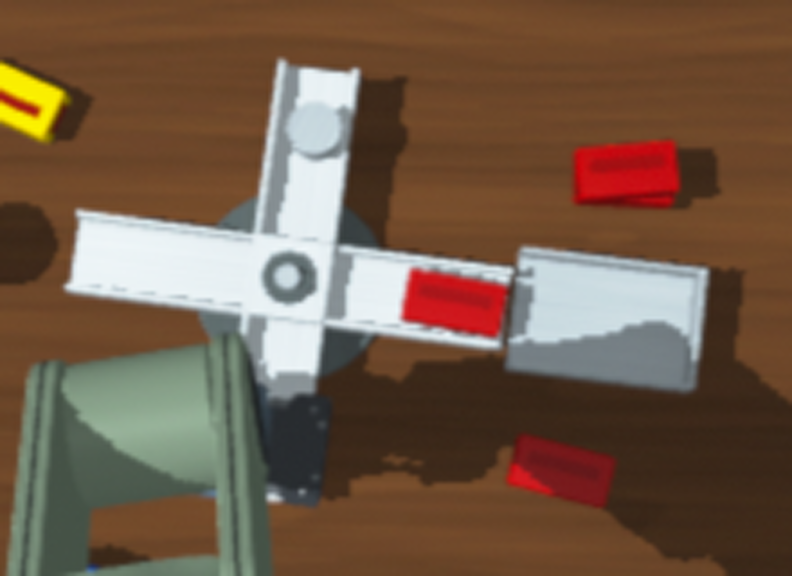

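```bash
python3 -m creep '[{"translation":[0,1,0],"delta_rot":[0,0,0]},{"translation":[0,2,0],"delta_rot":[0,0,0]},{"translation":[0,0,2],"delta_rot":[0,0,0]},{"translation":[0,0,3],"delta_rot":[0,0,0]},{"translation":[0,0,3],"delta_rot":[0,0,0]}]'
python3 -m creep '[{"translation":[2.3,-2.8,0],"delta_rot":[0,0,0]},{"translation":[2.3,-2.8,0],"delta_rot":[0,0,0]},{"translation":[2.3,-2.8,0],"delta_rot":[0,0,0]},{"translation":[2.3,-2.8,0],"delta_rot":[0,0,0]},{"translation":[2.4,-3,0],"delta_rot":[0,0,0]}]'
python3 -m creep '[{"translation":[0,0,0],"delta_rot":[0,0,0]},{"translation":[0,0,0],"delta_rot":[0,0,0]}]'
python3 - <<'E'
from h import *
for n in("side","top"):
    p,d=optics.grab_frame(n);np.savez(f"pics/{n}8.npz",p=p,d=d)
    p=p[80:290,190:400] if n=="side" else p[100:260,170:390]
    cv2.imwrite(f"pics/{n}8.png",cv2.resize(p,None,fx=2.8 if n=="side" else 3.6,fy=2.8 if n=="side" else 3.6,interpolation=cv2.INTER_CUBIC)[:,:,::-1])
E
```

```text
time_s: 7.52
ee_pos: [474.7, 127.4, 122.2]
ee_rot: [-165.5, 89.8, -171.1]
force: [0.7, -1.2, -0.2]
gripper_width: 0.3
time_s: 7.93
ee_pos: [592.5, -15.8, 122.0]
ee_rot: [115.7, 90.0, 110.1]
force: [0.5, 0.0, -0.8]
gripper_width: 0.1
time_s: 8.1
ee_pos: [592.4, -16.2, 121.5]
ee_rot: [143.1, 90.0, 137.4]
force: [0.2, 0.5, 0.2]
gripper_width: 0.3
```

View pics/side8.png

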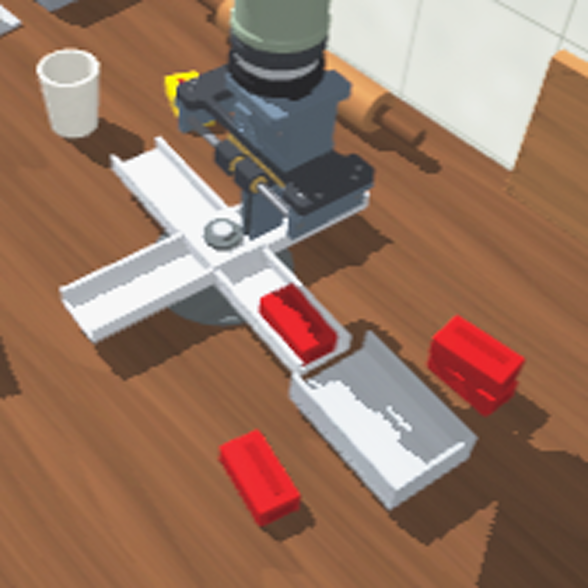

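View pics/top8.png

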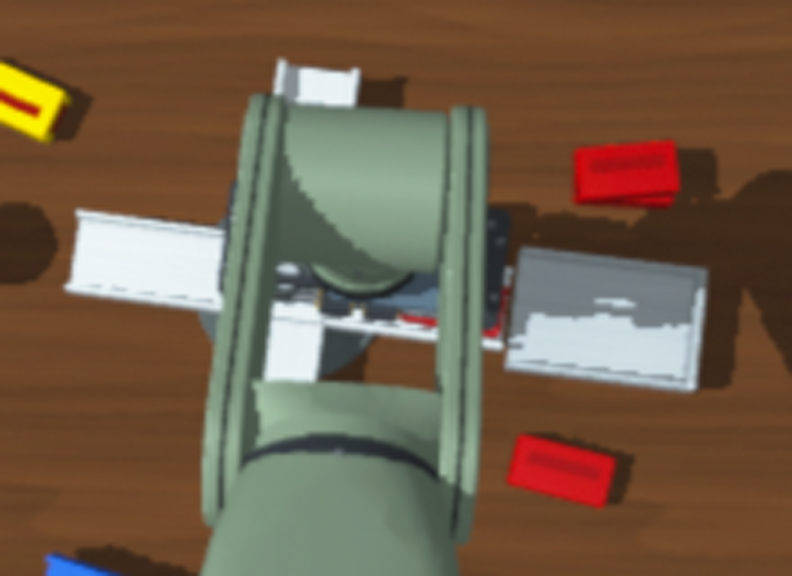

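```bash
python3 - <<'E'
from h import *
a=np.radians(84.4);u=np.array([np.cos(a),np.sin(a)]);v=np.array([-u[1],u[0]])
z=np.load("pics/side8.npz")['p']
img=cv2.resize(z[120:270,230:380],None,fx=4,fy=4,interpolation=cv2.INTER_CUBIC)[:,:,::-1].copy()
def draw(c,zz,h1,h2,col):
    q=[np.r_[np.array(c)+s*h1*u+t*h2*v,zz] for s,t in((1,1),(1,-1),(-1,-1),(-1,1))]
    P=((proj("side",q)-[230,120]+.5)*4-.5).round().astype(np.int32)
    cv2.polylines(img,[P],True,col,1)
draw((592.4,-16.2),107.5,13.5,16,(0,255,0)); draw((592.4,-16.2),35,13.5,16,(255,0,0)); 
cv2.imwrite("pics/side8o.png",img)
E
```

```text
(no output)
```

View pics/side8o.png

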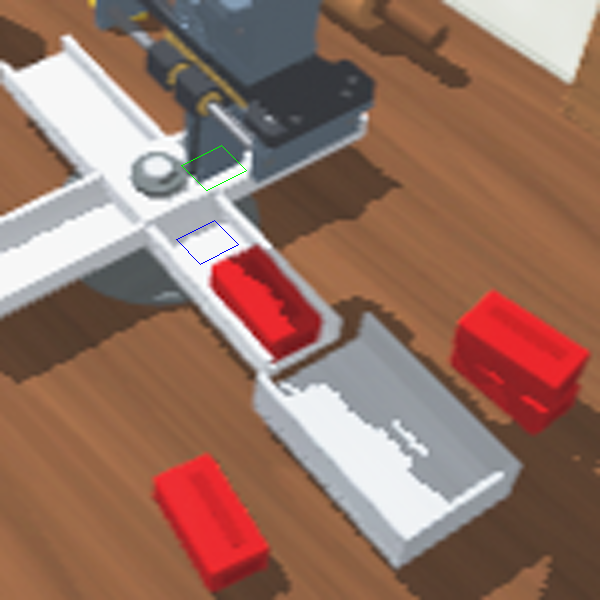

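The box drawn at z=35 falls inside the channel, clear of both the hub and the bar. I'll go down into the gap.

```bash
python3 -m creep '[{"translation":[0,0,-2.5],"delta_rot":[0,0,0]},{"translation":[0,0,-2],"delta_rot":[0,0,0]},{"translation":[0,0,-1.5],"delta_rot":[0,0,0]},{"translation":[0,0,-1],"delta_rot":[0,0,0]},{"translation":[0,0,0],"delta_rot":[0,0,0]}]'
python3 - <<'E'
from h import *
p,d=optics.grab_frame("side")
cv2.imwrite("pics/side9.png",cv2.resize(p[120:270,230:380],None,fx=4,fy=4,interpolation=cv2.INTER_CUBIC)[:,:,::-1])
print(readout.state()['ee_pos'],readout.state()['force'])
E
```

```text
time_s: 8.62
ee_pos: [589.5, -14.1, 50.0]
ee_rot: [-179.8, 89.7, 174.7]
force: [-0.6, 0.4, 0.0]
gripper_width: 0.2
[590.58970369 -14.35281969  51.37750999] [-0.22807761  0.4631661  -0.01140882]
```

View pics/side9.png

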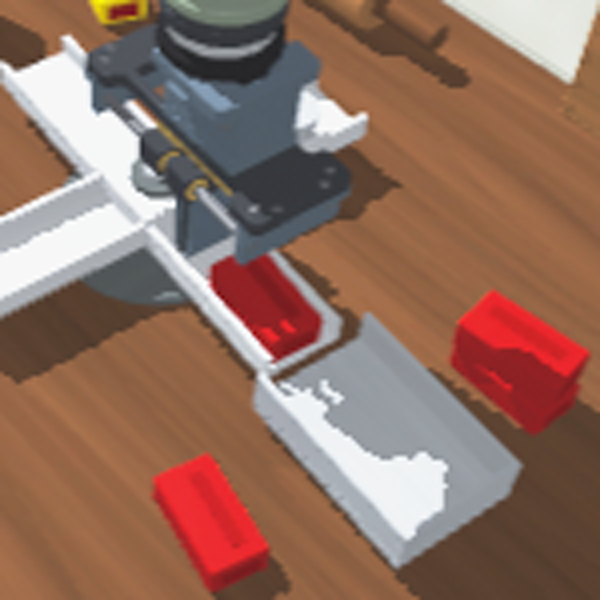

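```bash
python3 -m creep '[{"translation":[-0.1,-0.8,0],"delta_rot":[0,0,0]},{"translation":[-0.1,-0.8,0],"delta_rot":[0,0,0]},{"translation":[-0.1,-0.8,0],"delta_rot":[0,0,0]},{"translation":[-0.1,-0.8,0],"delta_rot":[0,0,0]},{"translation":[-0.1,-0.8,0],"delta_rot":[0,0,0]}]'
python3 -m creep '[{"translation":[-0.1,-0.8,0],"delta_rot":[0,0,0]},{"translation":[-0.1,-0.8,0],"delta_rot":[0,0,0]},{"translation":[0,0,0],"delta_rot":[0,0,0]}]'
python3 - <<'E'
from h import *
p,d=optics.grab_frame("side")
cv2.imwrite("pics/side10.png",cv2.resize(p[120:270,230:380],None,fx=4,fy=4,interpolation=cv2.INTER_CUBIC)[:,:,::-1])
p,d=optics.grab_frame("top")
cv2.imwrite("pics/top10.png",cv2.resize(p[100:260,170:390],None,fx=3.6,fy=3.6,interpolation=cv2.INTER_CUBIC)[:,:,::-1])
E
```

```text
time_s: 9.08
ee_pos: [587.1, -56.4, 52.8]
ee_rot: [15.9, 89.9, 10.2]
force: [-0.7, 2.1, 1.3]
gripper_width: 0.3
time_s: 9.33
ee_pos: [584.4, -73.4, 52.0]
ee_rot: [-87.8, 90.0, -93.5]
force: [0.8, -0.6, -0.2]
gripper_width: 0.5
```

View pics/side10.png

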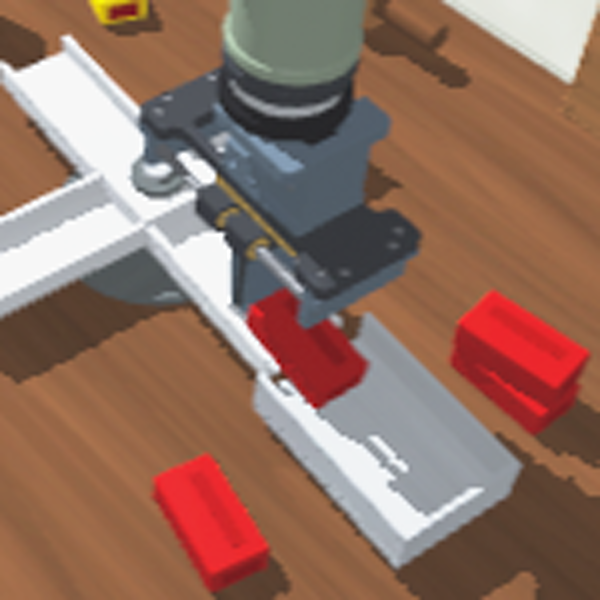

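View pics/top10.png

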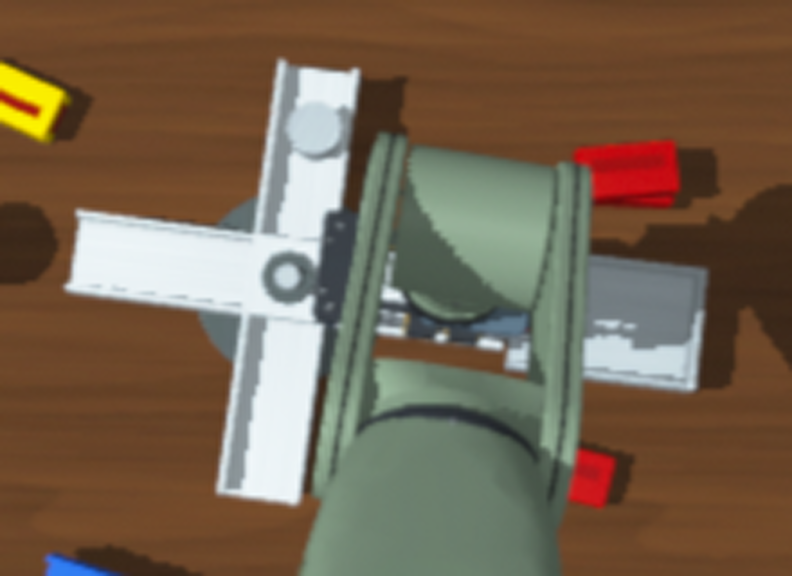

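```bash
python3 -m creep '[{"translation":[-0.1,-0.8,0],"delta_rot":[0,0,0]},{"translation":[-0.1,-0.8,0],"delta_rot":[0,0,0]},{"translation":[-0.1,-0.8,0],"delta_rot":[0,0,0]},{"translation":[-0.1,-0.8,-0.1],"delta_rot":[0,0,0]},{"translation":[-0.1,-0.8,-0.1],"delta_rot":[0,0,0]}]'
python3 -m creep '[{"translation":[-0.1,-0.8,0],"delta_rot":[0,0,0]},{"translation":[-0.1,-0.8,0],"delta_rot":[0,0,0]},{"translation":[-0.1,-0.8,0],"delta_rot":[0,0,0]},{"translation":[-0.1,-0.6,0],"delta_rot":[0,0,0]},{"translation":[0,-0.4,0],"delta_rot":[0,0,0]}]'
python3 -m creep '[{"translation":[0,-0.2,0],"delta_rot":[0,0,0]},{"translation":[0,0,0],"delta_rot":[0,0,0]}]'
python3 - <<'E'
from h import *
p,d=optics.grab_frame("side")
cv2.imwrite("pics/side11.png",cv2.resize(p[120:270,230:380],None,fx=4,fy=4,interpolation=cv2.INTER_CUBIC)[:,:,::-1])
E
```

```text
time_s: 9.85
ee_pos: [579.7, -112.2, 50.0]
ee_rot: [41.6, 90.0, 36.0]
force: [-0.3, 1.8, 1.8]
gripper_width: 0.5
time_s: 10.27
ee_pos: [575.3, -146.4, 49.9]
ee_rot: [165.0, 90.0, 159.3]
force: [-0.5, 0.9, 0.0]
gripper_width: 0.7
time_s: 10.43
ee_pos: [575.7, -148.0, 50.0]
ee_rot: [-32.9, 90.0, -38.5]
force: [0.3, 0.5, -0.0]
gripper_width: 0.2
```

View pics/side11.png

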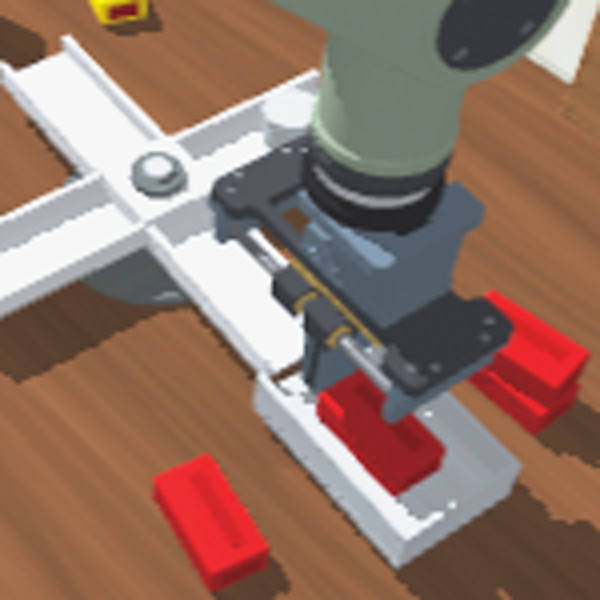

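```bash
python3 -m creep '[{"translation":[0.1,1,0],"delta_rot":[0,0,0]},{"translation":[0.1,1,0],"delta_rot":[0,0,0]},{"translation":[0,0,3],"delta_rot":[0,0,0]},{"translation":[0,0,4],"delta_rot":[0,0,0]},{"translation":[0,0,4],"delta_rot":[0,0,0]}]'
python3 -m creep '[{"translation":[0,1,3.5],"delta_rot":[0,0,0]},{"translation":[0,3.5,1],"delta_rot":[0,0,0]},{"translation":[0,4,0],"delta_rot":[0,0,0]},{"translation":[0,4,0],"delta_rot":[0,0,0]},{"translation":[0,4,0],"delta_rot":[0,0,0]}]'
python3 -m creep '[{"translation":[0,4,0],"delta_rot":[0,0,0]},{"translation":[0,4,0],"delta_rot":[0,0,0]},{"translation":[0,4,0],"delta_rot":[0,0,0]},{"translation":[0,4,0],"delta_rot":[0,0,0]},{"translation":[0,0,0],"delta_rot":[0,0,0]}]'
python3 - <<'E'
from h import *
for n in("side","top"):
    p,d=optics.grab_frame(n);np.savez(f"pics/{n}12.npz",p=p,d=d)
    p=p[80:290,190:400] if n=="side" else p[100:260,170:390]
    k=2.8 if n=="side" else 3.6
    cv2.imwrite(f"pics/{n}12.png",cv2.resize(p,None,fx=k,fy=k,interpolation=cv2.INTER_CUBIC)[:,:,::-1])
hub=np.array([598.7,40.9]);a=np.radians(264.5);ux=np.array([np.cos(a),np.sin(a)]);uy=np.array([-ux[1],ux[0]])
for n in("side","top"):
    z=np.load(f"pics/{n}12.npz");p,d=z['p'],z['d'];W=cloud(n,d);cs,l=comps(red(p))
    for i,s,c in cs:
        q=W[(l==i)&(d>0)]
        if abs(np.median((q[:,:2]-hub)@uy))<40 and np.median((q[:,:2]-hub)@ux)<300:
            t=q[q[:,2]>np.median(q[:,2])-4]; r=cv2.minAreaRect(t[:,:2].astype(np.float32)); w=np.array(r[0])-hub
            A=np.c_[t[:,:2]-t[:,:2].mean(0),np.ones(len(t))];co=np.linalg.lstsq(A,t[:,2],rcond=None)[0]
            print(n,"bar",r,"x",w@ux-168,"y",w@uy,"ztop",np.median(t[:,2]),"tilt",np.hypot(*co[:2]))
E
```

```text
time_s: 10.9
ee_pos: [576.9, -125.5, 160.3]
ee_rot: [165.4, 89.8, 159.8]
force: [1.0, -0.8, 0.5]
gripper_width: 0.5
time_s: 11.32
ee_pos: [577.2, 40.4, 205.6]
ee_rot: [28.4, 89.9, 22.8]
force: [0.9, -0.5, 0.1]
gripper_width: 0.7
time_s: 11.73
ee_pos: [576.5, 205.8, 204.8]
ee_rot: [91.9, 89.8, 86.7]
force: [-0.6, -0.6, -0.0]
gripper_width: 0.5
side bar ((567.9588623046875, -198.25064086914062), (74.96208190917969, 38.116859436035156), 85.58951568603516) x 72.99604623395209 y -7.678038455599365 ztop 48.661491151976826 tilt 0.02466852493278697
top bar ((571.3247680664062, -194.93148803710938), (73.2979965209961, 37.54020690917969), 84.00690460205078) x 69.36956635250445 y -4.645755357238007 ztop 48.93677613460794 tilt 0.015823021892609482
```

View pics/top12.png

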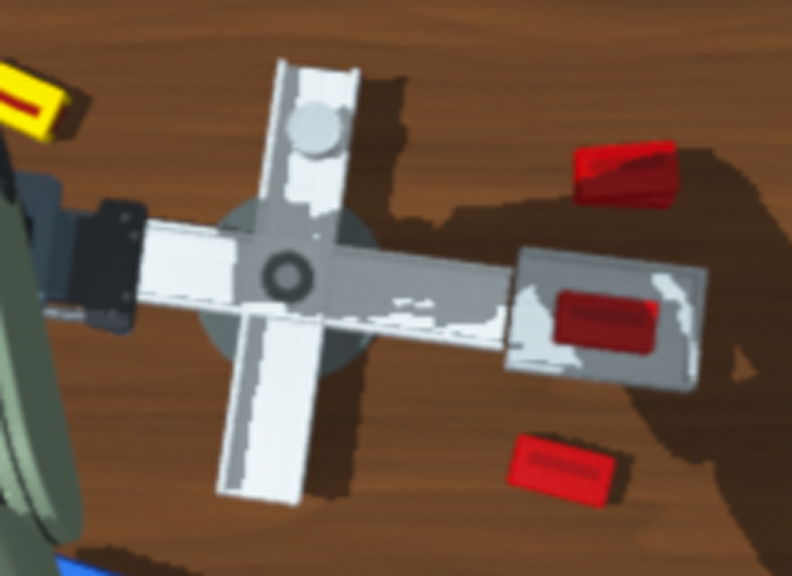

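View pics/side12.png

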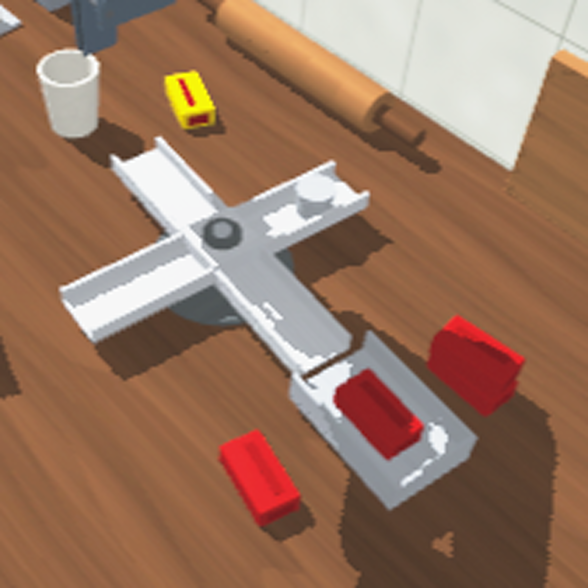

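The bar lies flat in the tray, about 71 mm past the mouth with its top at 49 mm. The tin still stands in its arm, the spares and the cup look unmoved, and the gripper is clear.

```bash
python3 - <<'E'
from workcell import env
print(env.job_done())
E
```

```text
the job is handed in; nothing more can be done
None
```

The bar now lies flat in the packing tray and the job is handed in at about 12 s of the 54 s allowed. No verdict was reported.

**What I did:** With the gripper shut, I pushed an empty arm of the carousel about 175° anticlockwise until the bar's arm pointed at the tray. I held it there with the bar still 125 mm out on its arm. Then I lowered the fingers into the gap between the hub and the bar, pushed the bar out along the channel into the tray, and backed away.

**Last checks:**
- **Alignment before the push:** the last computed arm angle was 262.8°, against 264–264.8° for the tray. I then nudged it about 1° further and checked that by eye only. That leaves about 3 mm of error at the arm's end, against the 12 mm allowed.
- **Bar in the tray:** its centre is about 71 mm past the mouth, 5–8 mm off the tray's centre line. Its top is at 49 mm, so its underside is about 24 mm above the table, and it tilts no more than 0.025 rad.
- **Disagreement:** the two cameras differ by about 4 mm on the bar's position, which is well inside the limits.
- **Everything else:** the tin still stands in its arm, and the three spare bars and the cup look unmoved. The jar and the scraper were outside the last cropped pictures; the tool was never lowered near them.
- **Robot:** it stood clear of everything, and the largest force reading was under 3 N.

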